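# Find the solar lantern with the loose screw cap and flag it

### The job

Test the screw caps of both solar lanterns: grip each cap's wing and turn it gently anticlockwise (seen from above), loading it to about 0.5 N m for a moment and never to 0.8 N m, which would break a sound seal. The loose one gives way far below that: turn it on by at least 20 degrees to be sure and leave it so. After testing both, stand the wooden tally peg fully home in the dock hole of the lantern with the loose cap, gently, and leave everything else where it is.

Things in the scene. Friction and masses are not known exactly. Their poses are not given: they have to be found in the camera images.
- lantern_m: Green plastic solar lantern, 100 mm across, 160 mm tall to the top of its hood, fixed with its wooden dock plate to the ledge. Origin: on the ledge, under the lantern's axis; z up. The plate, 30 mm thick and 110 mm wide, runs 150 mm from the axis to the lantern's -x (robot's side) and 60 mm to +x. A thin bail handle hangs folded on the +x side, clear of the cap.
- lantern_m_hole (a point): Middle of the mouth of the round hole in this lantern's dock plate, at the plate's top face (30 mm above the ledge), 115 mm from the lantern's axis on its -x side. 32 mm across, 24 mm deep, flat floor, 2 mm chamfer.
- cap_m_wing (a point): Middle of the wing of this lantern's black screw cap, on the turning axis, 187 mm above the ledge. The wing is an upright bar 46 mm long (this point's x), 12 mm thick (y), from 172 mm to 202 mm above the ledge; under it is the cap's disc, 54 mm across, 12 mm high, on the hood. The point turns with the cap.
- cap_m (a joint): Cap turn, rad; 0 at the start, positive = anticlockwise from above (unscrewing). One lantern's cap is sound, the other's loose. Sound: winds up springily on its seal, 0.083 rad per N m (0.042 rad at 0.5 N m), and springs back when let go. Loose: gives way at about 0.1 N m, goes on turning at about that torque, to a stop at 1.2 rad, and stays where it is left.
- lantern_n: Green plastic solar lantern, 100 mm across, 160 mm tall to the top of its hood, fixed with its wooden dock plate to the ledge. Origin: on the ledge, under the lantern's axis; z up. The plate, 30 mm thick and 110 mm wide, runs 150 mm from the axis to the lantern's -x (robot's side) and 60 mm to +x. A thin bail handle hangs folded on the +x side, clear of the cap.
- lantern_n_hole (a point): Middle of the mouth of the round hole in this lantern's dock plate, at the plate's top face (30 mm above the ledge), 115 mm from the lantern's axis on its -x side. 32 mm across, 24 mm deep, flat floor, 2 mm chamfer.
- cap_n_wing (a point): Middle of the wing of this lantern's black screw cap, on the turning axis, 187 mm above the ledge. The wing is an upright bar 46 mm long (this point's x), 12 mm thick (y), from 172 mm to 202 mm above the ledge; under it is the cap's disc, 54 mm across, 12 mm high, on the hood. The point turns with the cap.
- cap_n (a joint): Cap turn, rad; 0 at the start, positive = anticlockwise from above (unscrewing). One lantern's cap is sound, the other's loose. Sound: winds up springily on its seal, 0.083 rad per N m (0.042 rad at 0.5 N m), and springs back when let go. Loose: gives way at about 0.1 N m, goes on turning at about that torque, to a stop at 1.2 rad, and stays where it is left.
- tally: Loose wooden tally peg standing upright on the ledge, 85 mm tall, about 50 g: a round shank 28 mm in diameter (foot chamfered) with a round head 36 mm across from 62 mm to 85 mm above the foot. Origin: centre of the foot; z along the peg towards the head.
- mug: Stainless steel mug, 72 mm across, 80 mm tall. Bystander, leave alone. Origin: centre of the underside.
- comb: Plastic comb lying flat, 150 mm long, 5 mm thick. Bystander, leave alone. Origin: centre of the underside.
- panel: Folded solar panel lying flat, 150 x 210 x 18 mm, with a spring clip on its edge. Bystander, leave alone. Origin: centre of the underside.
- torch: Aluminium torch standing on its end, 145 mm tall, 42 mm across the head. Bystander, leave alone. Origin: centre of the underside.
- jar: Glass jar, 68 mm across, 100 mm tall. Bystander, leave alone. Origin: centre of the underside.
- bowl: White bowl, 120 mm across, 50 mm tall. Bystander, leave alone. Origin: centre of the underside.
- padlock: Brass padlock lying flat, 42 x 36 x 16 mm with a shackle. Bystander, leave alone. Origin: centre of the underside.
Mind the look-alikes: they are no part of the job. Leave any blue look-alike of the lantern_n alone.

How it is judged (in metres and radians):
On the way, in this order (a step that is already met when the one before it is completed fails the run):
1. the sound cap is loaded anticlockwise to at least 0.4 N m (wound up by 0.033 rad) (value of joint cap_m above 0.0333333 rad), for 0.2 s.
2. with the loose cap turned on by at least 0.3 rad, the tally peg is picked up (value of joint cap_n above 0.3 rad and height (world z) of tally above 0.03 m), for 0.2 s.
At the end, for the whole second after the job is handed in: The tally peg stands upright (within 0.12 rad), at rest and released, within 5 mm of the middle of the loose-capped lantern's dock hole and at least 19 mm down in it (24 mm deep); the loose cap is left turned on by at least 0.3 rad; the sound cap is back within 0.015 rad of where it was (horizontal distance between tally and lantern_n_hole below 0.005 m and z of tally in the frame of lantern_n_hole below -0.019 m and angle between tally's own z axis and vertical below 0.12 rad and linear speed of tally below 0.02 m/s and value of joint cap_n above 0.3 rad and value of joint cap_m between -0.015 and 0.015 rad); the robot touches nothing.
It fails at once if the sound cap is turned either way with more than 0.9 N m (0.075 rad) (value of joint cap_m above 0.075 rad or value of joint cap_m below -0.075 rad).
It fails at once if the loose cap is turned clockwise by more than 0.1 rad (value of joint cap_n below -0.1 rad).
It fails at once if the tally peg is pressed or dropped on a dock with more than 25 N (contact force between tally and lantern_m above 25 N or contact force between tally and lantern_n above 25 N).
It fails at once if a bystander is moved by more than 20 mm (distance of any of mug, comb, panel, torch, jar, bowl, padlock from where it was at the start of the episode above 0.02 m).
It also fails if it takes over 72 s, if anything falls off the work surface, if the arm or the gripper's body presses on something with over 40 N, if the wrist force passes 120 N, or if a joint passes its speed limit or range.

### The arm

A 6-joint arm with a two-finger parallel gripper is mounted at the origin on the work surface. World frame = base frame: x ahead of the robot, y to its left, z up, the work surface at z = 0. Lengths are in mm, angles in rad, forces in N, time in s.
With the tool pointing down it reaches from about 375 to 925 mm from the base axis. Payload 5.7 kg.
Tool frame: the origin (TCP) lies at the very end of the fingers, on their centre line; the grasp point (between the pads) lies 19 mm behind it (ctrl.grip_depth is the distance from the TCP to the grasp point, in mm); z points along the fingers, y is the line along which they close (so a half turn about z gives the same grasp; the last joint's range is limited). The gripper opens to 88 mm and grips with 3 to 60 N. Pads are 20 mm wide; open, the fingers measure 115 mm over their backs; the gripper's body (75 mm by 178 mm) begins 61 mm behind the grasp point.
Start: joints at [0.996, 0.359, 1.51, -0, 1.272, -0.115], TCP at [266.249, 537.656, 222.623] pointing down, gripper open.
Joint ranges: [-2.97, 2.97], [-1.01, 2.36], [0.21, 2.38], [-0.96, 4.11], [0.2, 2.71], [-2.98, 2.98]. Speed limits (rad/s): [2.39, 2.39, 3.14, 3.14, 3.14, 3.14].

### API

Orientations are given as a 3x3 rotation matrix whose columns are the frame's x, y, z axes.
In Python, from plant import readout, vision, ctrl, spotter gives the robot as it stands.
- The arm moves only by the shell command python3 -m inch 'ROWS' [FORCE]. ROWS is a JSON object of lists of equal length, an entry for each row: "xyz": the shift along the tool's x, y, z in m, a list of three; "turn": the turn about the tool's z in rad; "jaw": the opening, from 0 (shut) to 1 (fully open). In form: {"xyz": [[x, y, z], ...], "turn": [turn, ...], "jaw": [jaw, ...]}. A call has 1 to 20 rows; each row is the pose to reach, as a shift and turn from the pose commanded when the call began, along the tool's axes at that moment; what a row does not reach only later rows make up. A row lasts 1/10 s, in which the tool goes at most 50 mm and 8.59 degrees, less where a joint would pass 70% of its speed; a pose out of reach is approached as far as the arm can. A call with a gripper value outside its range is refused whole. The fingers move at their own pace and stop on an object; FORCE is the grip in N (left out, the last holds). Time passes only in rows, so rows that repeat a pose let the fingers close. It gives the time, the measured TCP pose, the force, the opening and the grip force at its end, in the units of the state.
- readout.get_obs(): the state, without advancing time (a new reading comes with each control period).
- vision.camera(name): name is "scene" or "top"; returns a dict with "frame" (420x560x3 uint8, blue, green, red), "depth" (420x560 float32, mm along the optical axis (not along the pixel's ray), 0 where there is no reading), "fovy" (degrees; the focal length in pixels is half the picture's height over the tangent of half this angle, whatever the lens; pixels are square), "cx", "cy" (the principal point, pixels), "world_from_camera" (4x4, takes a point from camera to world coordinates). Camera axes: x right, y up, looking along -z (the intrinsics and any distortion apply to the point x, -y, -z); pixel columns grow to the right and rows downward; lengths in mm; the calibration is good to about 2 mm. A picture is of the moment at which its call begins.
- ctrl.finish_job(): hands the job in; it is judged then, once.
Trained networks look in the newest picture that a camera, given by its name, has taken for a name from the list of things; names that differ only in an ending like _2 or _b are one class to them, and where a whole thing is asked for, a point or a joint stands for the part that bears it (a point fixed in the world has none). Each returns a list of dicts, best first, with "score" (0 to 1); they miss things now and then, are a little off and sometimes report something else, mostly with a low value. They report only what shows in the picture. A call takes as long as a camera call. They do not tell look-alikes from the thing itself.
- spotter.find_in(name, camera): "location" ([x, y, z] in mm, in world coordinates, good to about 4 mm: the middle of the surface that is visible of it).
The state is a dict: "time": time; "q": joint angles; "joint_velocities": joint speeds; "joint_torque": joint torques, N m; "ee_pos": TCP position; "tcp_rot": TCP orientation; "wrist_force": force on the tool from outside, world axes, zero at the start; "torque": the same for the moment, N m; "grip_width": finger opening in mm; "gripper_force": force on a finger pad.
Only numpy, scipy, OpenCV 4.12 (cv2) and the standard library are available. Lean on these libraries where they do the work, as an engineer would, in place of code of your own. Each camera call takes 0.05 s, during which the arm holds its last target. There are 200 camera calls.

## Working session

There is one attempt and no reset: what is moved stays moved. The work goes in short steps, Python scripts to look and compute and a shell command to move; the robot and the scene stay as the last step left them, time stands still between calls to the robot, and variables do not carry over. Pictures are saved under pics/ and viewed, at most 10 in all, crops included, and the job is handed in when it is done.

```bash
ls; mkdir -p pics
python3 - <<'E'
from plant import readout, vision, ctrl, spotter
import cv2,numpy as np
o=readout.get_obs(); print({k:np.round(v,3).tolist() for k,v in o.items()})
ims=[]
for c in("scene","top"):
    d=vision.camera(c); np.savez(f"{c}.npz",**d); cv2.imwrite(f"pics/{c}0.png",d["frame"])
    print(c,d["fovy"],d["cx"],d["cy"],np.round(d["world_from_camera"],3).tolist(), d.keys())
    for n in("lantern_n","cap_n_wing","tally","mug","torch","jar","bowl"):
        print(n,[(np.round(r["location"]).tolist(),round(r["score"],2)) for r in spotter.find_in(n,c)])
E
```

```text
pics
{'time': 0.0, 'q': [0.996, 0.359, 1.511, -0.0, 1.273, -0.115], 'joint_velocities': [-0.001, 0.0, 0.0, -0.001, 0.001, -0.0], 'joint_torque': [-0.002, -51.539, -27.072, 0.067, 0.035, -0.0], 'ee_pos': [265.893, 537.093, 221.841], 'tcp_rot': [[-0.896, 0.444, -0.001], [0.444, 0.896, -0.002], [0.0, -0.002, -1.0]], 'wrist_force': [-1.121, 0.412, -0.023], 'torque': [-0.016, 0.009, 0.0], 'gripper_force': 0.0, 'grip_width': 87.247}
scene 57.305194044087045 275.210911951763 208.01193511586632 [[0.753, -0.438, 0.491, 1077.005], [0.658, 0.491, -0.571, -614.18], [0.009, 0.753, 0.658, 848.539], [0.0, 0.0, 0.0, 1.0]] dict_keys(['frame', 'depth', 'fovy', 'cx', 'cy', 'world_from_camera'])
lantern_n [([316.0, 207.0, 51.0], 0.77), ([598.0, -218.0, 52.0], 0.75)]
cap_n_wing [([586.0, -200.0, 169.0], 0.55), ([306.0, 232.0, 176.0], 0.52), ([580.0, 152.0, 174.0], 0.25)]
tally [([566.0, -353.0, 70.0], 0.66), ([588.0, -202.0, 170.0], 0.34)]
mug [([634.0, -10.0, 51.0], 0.59)]
torch [([720.0, -334.0, 131.0], 0.58), ([583.0, 155.0, 177.0], 0.52)]
jar [([739.0, 287.0, 70.0], 0.66)]
bowl [([584.0, 418.0, 29.0], 0.77)]
top 47.33178573792647 275.5765396060455 200.4427059879895 [[-0.012, 0.994, -0.104, 445.16], [-0.999, -0.015, -0.029, -9.197], [-0.031, 0.104, 0.994, 1230.866], [0.0, 0.0, 0.0, 1.0]] dict_keys(['frame', 'depth', 'fovy', 'cx', 'cy', 'world_from_camera'])
lantern_n [([281.0, 220.0, 30.0], 0.79), ([530.0, 160.0, 32.0], 0.62), ([538.0, -185.0, 28.0], 0.6)]
cap_n_wing [([302.0, 236.0, 170.0], 0.74), ([574.0, -188.0, 172.0], 0.67)]
tally [([556.0, -345.0, 86.0], 0.54)]
mug [([633.0, -1.0, 6.0], 0.92)]
torch [([698.0, -318.0, 147.0], 0.87)]
jar [([719.0, 303.0, 97.0], 0.71), ([809.0, -49.0, 26.0], 0.59), ([534.0, 159.0, 30.0], 0.56), ([432.0, 358.0, 13.0], 0.42)]
bowl [([592.0, 408.0, 27.0], 0.63)]
```

View pics/scene0.png

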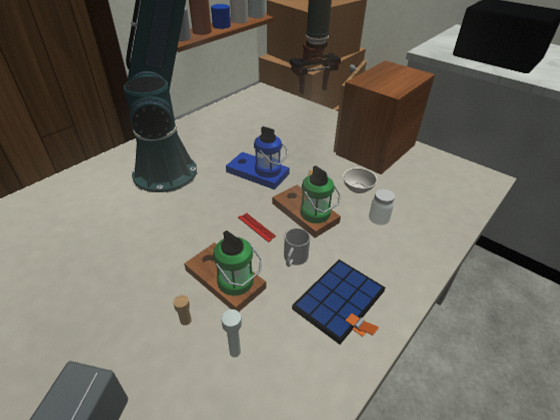

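View pics/top0.png

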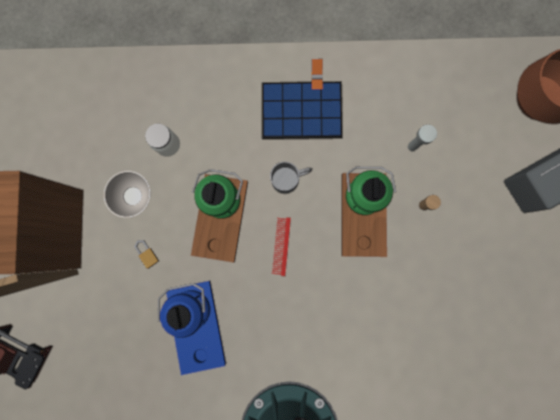

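The views show two green lanterns, at top-view pixels (217,195) and (370,192). The blue look-alike is at (182,316), to be left alone. The tally is at (431,202) and the dock holes at (214,245) and (364,242). Next I'll measure the wings, holes and tally from depth.

```bash
cat > h.py <<'E'
import numpy as np,cv2
def cloud(d):
    h,w=d["depth"].shape; f=h/2/np.tan(np.radians(float(d["fovy"]))/2)
    v,u=np.mgrid[:h,:w]; z=d["depth"].astype(float)
    p=np.stack([(u-d["cx"])/f*z,-(v-d["cy"])/f*z,-z],-1)
    W=np.asarray(d["world_from_camera"]); return p@W[:3,:3].T+W[:3,3]
def onplane(d,u,v,Z):
    h=d["frame"].shape[0]; f=h/2/np.tan(np.radians(float(d["fovy"]))/2)
    W=np.asarray(d["world_from_camera"]); r=W[:3,:3]@np.array([(u-d["cx"])/f,-(v-d["cy"])/f,-1]); c=W[:3,3]
    return c+r*(Z-c[2])/r[2]
E
python3 - <<'E'
from h import *
for c in("top","scene"):
    d=dict(np.load(c+".npz")); P=cloud(d); ok=d["depth"]>0
    g=P[ok&(abs(P[...,0]-600)<100)&(abs(P[...,1]+60)<40)]; print(c,"table z",np.median(g[:,2]))
    for n,x,y in(("A",580,155),("B",580,-195)):
        m=ok&(np.hypot(P[...,0]-x,P[...,1]-y)<45)
        q=P[m&(P[...,2]>192)&(P[...,2]<215)]
        if len(q)<5: print(n,len(q)); continue
        r=cv2.minAreaRect(q[:,:2].astype(np.float32)); print(n,"wing",len(q),np.round(q.mean(0),1),np.round(r[0],1),np.round(r[1],1),round(r[2],1))
        vt=np.linalg.svd(q[:,:2]-q[:,:2].mean(0))[2][0]; print("  dir deg",np.degrees(np.arctan2(vt[1],vt[0])))
    m=ok&(np.hypot(P[...,0]-560,P[...,1]+348)<40)
    q=P[m&(P[...,2]>78)&(P[...,2]<95)]; print("tally",len(q),np.round(q.mean(0),1),np.round(cv2.minEnclosingCircle(q[:,:2].astype(np.float32)),1) if 0 else cv2.minEnclosingCircle(q[:,:2].astype(np.float32)))
    for n,x,y in(("A",530,150),("B",530,-190)):
        m=ok&(abs(P[...,0]-x)<150)&(abs(P[...,1]-y)<90)
        q=P[m&(P[...,2]>24)&(P[...,2]<36)]; r=cv2.minAreaRect(q[:,:2].astype(np.float32)); print(n,"plate",len(q),np.median(q[:,2]),r)
d=dict(np.load("top.npz")); f=d["frame"]
a=f[140:270,180:260]; b=f[140:270,330:450]
cv2.imwrite("pics/crop.png",cv2.resize(np.hstack([a,b]),None,fx=4,fy=4,interpolation=cv2.INTER_CUBIC))
for u,v in((214,245),(364,242)): print(onplane(d,u,v,30))
E
```

```text
top table z 1.7143907213868488
A wing 131 [574.  161.8 202.7] [574.6 162.3] [11.7 46.1] 81.0
  dir deg 170.94227663297434
B wing 131 [ 577.6 -194.2  202.3] [ 578.  -194.5] [11.  45.4] 89.8
  dir deg 178.54403493540974
tally 188 [ 556.1 -348.7   86. ] ((556.6123657226562, -349.6980285644531), 17.99811363220215)
A plate 1978 31.426775949256353 ((530.4076538085938, 170.55010986328125), (111.55765533447266, 210.16827392578125), 80.35356903076172)
B plate 2064 31.442930778196114 ((533.1685791015625, -193.9680633544922), (110.0284194946289, 208.97039794921875), 88.58141326904297)
scene table z -0.35205343444556547
A wing 70 [578.4 159.  198.7] [577.9 161.6] [15.9 45.3] 83.4
  dir deg -6.60687395876931
B wing 102 [ 583.7 -198.2  199.5] [ 581.6 -197.3] [12.8 46.6] 89.8
  dir deg -0.6651783320847386
tally 167 [ 561.6 -351.8   83.8] ((560.1154174804688, -349.9935607910156), 19.284557342529297)
A plate 831 28.752736389203164 ((532.8876953125, 169.00347900390625), (114.50225067138672, 213.9741973876953), 80.7071304321289)
B plate 1209 29.008531556752246 ((536.1737670898438, -195.075439453125), (112.32342529296875, 214.31924438476562), 88.65464782714844)
[461.1106944  182.05650654  30.        ]
[ 463.98591064 -192.1971418    30.        ]
```

View pics/crop.png

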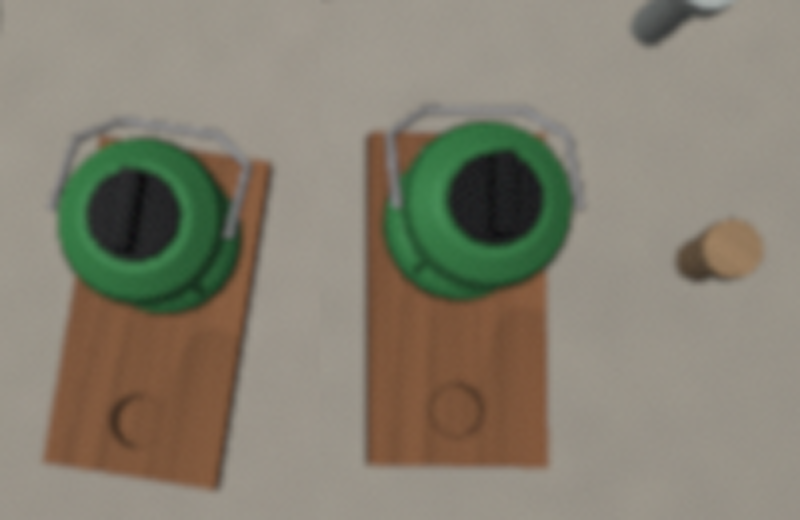

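The crop confirms that both candidates are green with a wooden dock plate, so neither is the blue look-alike. Lantern A is at (576,162) with its wing at -9°, and B is at (579,-195) with its wing at -1°. I'll start with A.

```bash
python3 -m inch '{"xyz":[[-0.02,-0.03,-0.02],[-0.045,-0.09,-0.03],[-0.067,-0.134,-0.03],[-0.1,-0.15,-0.03],[-0.14,-0.16,-0.03],[-0.444,-0.199,-0.03],[-0.444,-0.199,-0.03],[-0.444,-0.199,-0.03],[-0.444,-0.199,-0.03],[-0.444,-0.199,-0.03],[-0.444,-0.199,-0.03],[-0.444,-0.199,-0.03],[-0.444,-0.199,-0.03],[-0.444,-0.199,-0.03],[-0.444,-0.199,-0.03]],"turn":[-0.05,-0.1,-0.15,-0.2,-0.25,-0.3,-0.3,-0.3,-0.3,-0.3,-0.3,-0.3,-0.3,-0.3,-0.3],"jaw":[0.45,0.45,0.45,0.45,0.45,0.45,0.45,0.45,0.45,0.45,0.45,0.45,0.45,0.45,0.45]}' 50
cat > o.py <<'E'
from plant import readout; import numpy as np
o=readout.get_obs(); R=np.array(o["tcp_rot"])
print("t",round(o["time"],2),"p",np.round(o["ee_pos"],1),"xang",round(np.degrees(np.arctan2(R[1,0],R[0,0])),2),"zax",np.round(R[:,2],3),"F",np.round(o["wrist_force"],1),"T",np.round(o["torque"],3),"w",round(o["grip_width"],1),"q6",np.round(o["q"][5],2))
E
python3 o.py
```

```text
time: 2.3
ee_pos: [574.3, 163.3, 252.7]
tcp_rot: [[-0.987, 0.158, -0.001], [0.158, 0.987, 0.0], [0.001, 0.0, -1.0]]
wrist_force: [-1.1, -0.4, 0.2]
grip_width: 39.5
gripper_force: 0.0
t 2.3 p [574.3 163.3 252.7] xang 170.92 zax [-0.001  0.    -1.   ] F [-1.1 -0.4  0.2] T [ 0.053 -0.001  0.043] w 39.5 q6 -1.25
```

```bash
python3 -m inch '{"xyz":[[-0.001,-0.001,0.02],[-0.001,-0.001,0.045],[-0.001,-0.001,0.065],[-0.001,-0.001,0.075],[-0.001,-0.001,0.075],[-0.001,-0.001,0.075]],"turn":[0,0,0,0,0,0],"jaw":[0.45,0.45,0.45,0.45,0.45,0.45]}' 50
python3 o.py; python3 -m inch '{"xyz":[[0,0,0],[0,0,0],[0,0,0],[0,0,0],[0,0,0],[0,0,0],[0,0,0]],"turn":[0,0,0,0,0,0,0],"jaw":[0.25,0.2,0.15,0.12,0.1,0.05,0.05]}' 50; python3 o.py
```

```text
time: 2.9
ee_pos: [576.7, 161.7, 178.4]
tcp_rot: [[-0.987, 0.158, 0.001], [0.158, 0.987, 0.0], [-0.001, 0.0, -1.0]]
wrist_force: [-0.9, 0.9, 0.2]
grip_width: 39.5
gripper_force: 0.0
t 2.9 p [576.7 161.7 178.4] xang 170.89 zax [ 0.001  0.    -1.   ] F [-0.9  0.9  0.2] T [ 0.015 -0.031 -0.025] w 39.5 q6 -1.25
time: 3.6
ee_pos: [577.1, 161.9, 178.1]
tcp_rot: [[-0.987, 0.159, 0.001], [0.159, 0.987, 0.001], [-0.001, 0.001, -1.0]]
wrist_force: [-0.1, 5.3, 4.4]
grip_width: 11.8
gripper_force: 50.0
t 3.6 p [577.1 161.9 178.1] xang 170.84 zax [ 0.001  0.001 -1.   ] F [-0.1  5.3  4.4] T [ 0.918  0.018 -0.114] w 11.8 q6 -1.25
```

```bash
python3 -m inch '{"xyz":[[0,0,0],[0,0,0],[0,0,0]],"turn":[-0.01,-0.02,-0.02],"jaw":[0.05,0.05,0.05]}' 50 >/dev/null; python3 o.py
```

```text
t 3.9 p [577.1 161.9 178.2] xang 171.99 zax [ 0.001  0.001 -1.   ] F [0.3 5.1 4.4] T [ 1.023 -0.012 -0.257] w 11.9 q6 -1.27
```

```bash
python3 -m inch '{"xyz":[[0,0,0],[0,0,0],[0,0,0]],"turn":[-0.01,-0.015,-0.015],"jaw":[0.05,0.05,0.05]}' 50 >/dev/null; python3 o.py
```

```text
t 4.2 p [577.1 162.  178.1] xang 172.82 zax [ 0.001  0.001 -1.   ] F [0.1 5.8 3. ] T [ 0.996  0.036 -0.418] w 12.1 q6 -1.29
```

```bash
python3 -m inch '{"xyz":[[0,0,0],[0,0,0],[0,0,0]],"turn":[-0.01,-0.01,-0.01],"jaw":[0.05,0.05,0.05]}' 50 >/dev/null; python3 o.py;python3 -m inch '{"xyz":[[0,0,0]],"turn":[0],"jaw":[0.05]}' >/dev/null; python3 o.py
```

```text
t 4.5 p [577.1 162.  178.2] xang 173.38 zax [ 0.001  0.002 -1.   ] F [-0.6  5.3  4.4] T [ 1.051  0.027 -0.49 ] w 11.7 q6 -1.3
t 4.6 p [577.1 162.  178.1] xang 173.38 zax [ 0.001  0.002 -1.   ] F [-0.4  6.2  3.9] T [ 1.047 -0.033 -0.519] w 11.8 q6 -1.3
```

```bash
python3 -m inch '{"xyz":[[0,0,0],[0,0,0],[0,0,0],[0,0,0],[0,0,0]],"turn":[-0.006,-0.006,-0.006,-0.006,-0.006],"jaw":[0.05,0.05,0.05,0.05,0.05]}' 50 >/dev/null; python3 o.py;python3 -m inch '{"xyz":[[0,0,0],[0,0,0],[0,0,0],[0,0,0],[0,0,0],[0,0,0],[0,0,0],[0,0,0]],"turn":[0.01,0.02,0.03,0.04,0.05,0.051,0.051,0.051],"jaw":[0.05,0.05,0.05,0.05,0.05,0.05,0.05,0.05]}' >/dev/null; python3 o.py
```

```text
t 5.1 p [577.1 162.  178.2] xang 173.72 zax [ 0.001  0.002 -1.   ] F [0.2 5.8 4.3] T [ 1.011  0.015 -0.566] w 11.3 q6 -1.3
t 5.9 p [577.1 161.8 178.1] xang 170.85 zax [ 0.001  0.001 -1.   ] F [0.4 5.9 4.3] T [ 0.93  0.04 -0.12] w 11.5 q6 -1.25
```

A is the sound cap: torque rose springily to about 0.5 N m over roughly 0.05 rad. Releasing it now and going to B.

```bash
python3 -m inch '{"xyz":[[0,0,0],[0,0,0],[0,0,0],[0,0,-0.02],[0,0,-0.05],[0,0,-0.075],[-0.006,-0.035,-0.075],[-0.013,-0.08,-0.075],[-0.021,-0.128,-0.075],[-0.029,-0.176,-0.075],[-0.037,-0.224,-0.075],[-0.045,-0.27,-0.075],[-0.052,-0.31,-0.075],[-0.056,-0.335,-0.075],[-0.058,-0.352,-0.075],[-0.058,-0.352,-0.075],[-0.058,-0.352,-0.075],[-0.058,-0.352,-0.075],[-0.058,-0.352,-0.075]],"turn":[0,0,0,0,0,0,-0.05,-0.1,-0.139,-0.139,-0.139,-0.139,-0.139,-0.139,-0.139,-0.139,-0.139,-0.139,-0.139],"jaw":[0.45,0.45,0.45,0.45,0.45,0.45,0.45,0.45,0.45,0.45,0.45,0.45,0.45,0.45,0.45,0.45,0.45,0.45,0.45]}' >/dev/null; python3 o.py
```

```text
t 7.8 p [ 578.  -194.1  252.7] xang 178.9 zax [-0.  0. -1.] F [-0.1  0.9 -0.4] T [0.059 0.044 0.032] w 39.8 q6 -1.99
```

```bash
python3 -m inch '{"xyz":[[-0.001,-0.001,0.02],[-0.001,-0.001,0.045],[-0.001,-0.001,0.065],[-0.001,-0.001,0.075],[-0.001,-0.001,0.075],[-0.001,-0.001,0.075],[-0.001,-0.001,0.075],[-0.001,-0.001,0.075],[-0.001,-0.001,0.075],[-0.001,-0.001,0.075],[-0.001,-0.001,0.075],[-0.001,-0.001,0.075]],"turn":[0,0,0,0,0,0,0,0,0,0,0,0],"jaw":[0.45,0.45,0.45,0.45,0.45,0.25,0.2,0.15,0.12,0.1,0.05,0.05]}' 50 >/dev/null
python3 o.py;  python3 -m inch '{"xyz":[[0,0,0],[0,0,0],[0,0,0],[0,0,0]],"turn":[-0.01,-0.02,-0.025,-0.025],"jaw":[0.05,0.05,0.05,0.05]}' 50 >/dev/null; python3 o.py
```

```text
t 9.0 p [ 579.4 -195.9  178.5] xang 178.8 zax [ 0.001  0.001 -1.   ] F [1.  4.7 5.7] T [ 0.863 -0.027 -0.067] w 11.8 q6 -1.99
t 9.4 p [ 579.4 -195.9  178.5] xang -179.76 zax [ 0.001  0.001 -1.   ] F [0.4 4.6 6.4] T [ 0.847  0.045 -0.058] w 11.3 q6 -2.02
```

Torque stays at about 0.06 N m, so B is the loose cap. Turning it on.

```bash
python3 -m inch '{"xyz":[[0,0,0],[0,0,0],[0,0,0],[0,0,0]],"turn":[-0.03,-0.06,-0.08,-0.08],"jaw":[0.05,0.05,0.05,0.05]}' 50 >/dev/null; python3 o.py; python3 -m inch '{"xyz":[[0,0,0],[0,0,0],[0,0,0],[0,0,0],[0,0,0],[0,0,0],[0,0,0],[0,0,0],[0,0,0],[0,0,0],[0,0,0]],"turn":[-0.05,-0.1,-0.15,-0.2,-0.25,-0.3,-0.35,-0.4,-0.42,-0.42,-0.42],"jaw":[0.05,0.05,0.05,0.05,0.05,0.05,0.05,0.05,0.05,0.05,0.05]}' 50 >/dev/null; python3 o.py
```

```text
t 9.8 p [ 579.4 -195.8  178.6] xang -175.15 zax [ 0.001  0.001 -1.   ] F [-0.3  4.4  6.6] T [ 0.959 -0.061  0.036] w 11.8 q6 -2.1
t 10.9 p [ 579.2 -195.1  178.6] xang -151.11 zax [ 0.001  0.002 -1.   ] F [-0.6  6.4  7.6] T [1.382 0.054 0.061] w 11.9 q6 -2.52
```

```bash
python3 -m inch '{"xyz":[[0,0,0],[0,0,0],[0,0,0],[0,0,-0.02],[0,0,-0.05],[0,0,-0.075],[0.015,-0.02,-0.075],[0.04,-0.053,-0.075],[0.065,-0.087,-0.075],[0.085,-0.113,-0.075],[0.094,-0.125,-0.075],[0.094,-0.125,-0.075],[0.094,-0.125,-0.075],[0.094,-0.125,-0.075],[0.094,-0.125,-0.075],[0.094,-0.125,-0.075],[0.094,-0.125,-0.075],[0.094,-0.125,-0.075],[0.094,-0.125,-0.075],[0.094,-0.125,-0.075]],"turn":[0,0,0,0,0,0,0,0.15,0.3,0.45,0.6,0.75,0.9,1.05,1.2,1.35,1.5,1.65,1.8,1.95],"jaw":[0.45,0.45,0.45,0.45,0.45,0.45,0.45,0.45,0.8,0.8,0.8,0.8,0.8,0.8,0.8,0.8,0.8,0.8,0.8,0.8]}' >/dev/null; python3 o.py
python3 -m inch '{"xyz":[[0,0,0],[0,0,0],[0,0,0]],"turn":[0.14,0.14,0.14],"jaw":[0.8,0.8,0.8]}' >/dev/null; python3 o.py
python3 - <<'E'
from plant import vision; from h import *
d=vision.camera("top"); np.savez("top1.npz",**d); P=cloud(d); ok=d["depth"]>0
for n,x,y in(("A",576,162),("B",579,-195)):
    q=P[ok&(np.hypot(P[...,0]-x,P[...,1]-y)<40)&(P[...,2]>192)&(P[...,2]<215)]
    vt=np.linalg.svd(q[:,:2]-q[:,:2].mean(0))[2][0]; print(n,len(q),q.mean(0),np.degrees(np.arctan(vt[1]/vt[0])))
d2=vision.camera("scene")
cv2.imwrite("pics/two.png",np.hstack([cv2.resize(d["frame"][100:300,300:480],None,fx=2,fy=2),cv2.resize(d2["frame"][150:350,130:330],None,fx=2,fy=2)]))
E
```

```text
t 12.9 p [ 556.7 -351.9  252.3] xang 96.79 zax [-0.001 -0.    -1.   ] F [0.2 0.1 0.2] T [0.021 0.039 0.015] w 70.6 q6 -0.79
t 13.2 p [ 556.8 -351.7  252.5] xang 89.34 zax [-0. -0. -1.] F [-0.3  0.4  0.6] T [-0.066  0.093 -0.016] w 70.2 q6 -0.66
A 132 [574.10300913 161.73452337 202.61265555] -9.151188061626858
B 140 [ 577.86853031 -194.30375535  202.37195065] 29.522173287732695
```

View pics/two.png

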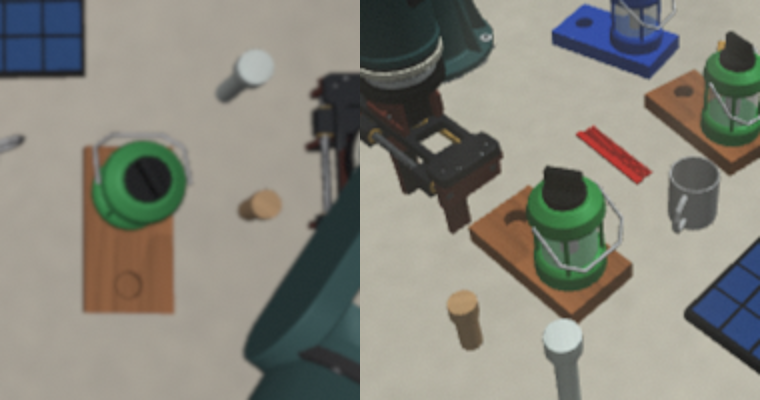

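The loose wing now sits at about 29.5°, so it has turned 31°, and the sound cap is back at -9.15°. The tally still stands at scene pixel (180,300) under the gripper. Picking it up.

```bash
python3 -m inch '{"xyz":[[0.002,0.0015,0.03],[0.002,0.0015,0.07],[0.002,0.0015,0.11],[0.002,0.0015,0.145],[0.002,0.0015,0.17],[0.002,0.0015,0.185],[0.002,0.0015,0.192],[0.002,0.0015,0.192],[0.002,0.0015,0.192]],"turn":[0,0,0,0,0,0,0,0,0],"jaw":[0.8,0.8,0.8,0.8,0.8,0.8,0.8,0.8,0.8]}' 15 >/dev/null; python3 o.py
python3 -m inch '{"xyz":[[0,0,0],[0,0,0],[0,0,0],[0,0,0],[0,0,0],[0,0,0]],"turn":[0,0,0,0,0,0],"jaw":[0.6,0.5,0.4,0.35,0.35,0.35]}' 15 >/dev/null; python3 o.py
```

```text
t 14.2 p [ 559.4 -350.2   61.9] xang 89.16 zax [ 0.002 -0.001 -1.   ] F [ 0.6 -1.3  1.4] T [-0.064  0.071 -0.018] w 70.2 q6 -0.65
t 14.8 p [ 558.6 -349.6   60.9] xang 89.14 zax [ 0. -0. -1.] F [-0.3  0.6  1.6] T [-0.058  0.05  -0.002] w 35.6 q6 -0.65
```

```bash
python3 -m inch '{"xyz":[[0,0,-0.015],[0,0,-0.045],[0,0,-0.08],[0,0,-0.11],[0,-0.02,-0.12],[0,-0.05,-0.12],[0.01,-0.08,-0.12],[0.04,-0.096,-0.12],[0.075,-0.096,-0.12],[0.11,-0.096,-0.12],[0.14,-0.096,-0.12],[0.155,-0.096,-0.12],[0.155,-0.096,-0.12],[0.155,-0.096,-0.12],[0.155,-0.096,-0.12],[0.155,-0.096,-0.12],[0.155,-0.096,-0.12],[0.155,-0.096,-0.12]],"turn":[0,0,0,0,-0.12,-0.24,-0.36,-0.48,-0.6,-0.72,-0.84,-0.96,-1.08,-1.2,-1.32,-1.44,-1.56,-1.56],"jaw":[0.35,0.35,0.35,0.35,0.35,0.35,0.35,0.35,0.35,0.35,0.35,0.35,0.35,0.35,0.35,0.35,0.35,0.35]}' 15 >/dev/null; python3 -m inch '{"xyz":[[0,0,0],[0,0,0]],"turn":[0,0],"jaw":[0.35,0.35]}' >/dev/null; python3 o.py
python3 - <<'E'
from plant import vision; from h import *
d=vision.camera("scene"); np.savez("sc2.npz",**d); P=cloud(d)
cv2.imwrite("pics/hov.png",cv2.resize(d["frame"][180:310,130:290],None,fx=4,fy=4))
# peg shank: sample rows
ok=d["depth"]>0
for z0 in (125,135,145,155,165):
    q=P[ok&(abs(P[...,2]-z0)<5)&(np.hypot(P[...,0]-465,P[...,1]+193)<30)]
    if len(q)>5:
        f=lambda c:np.hypot(*(q[:,:2]-c).T)-14
        from scipy.optimize import least_squares
        print(z0,len(q),least_squares(f,q[:,:2].mean(0)-[5,-5],loss="soft_l1").x)
E
```

```text
t 16.8 p [ 464.9 -193.1  181. ] xang 178.39 zax [ 0. -0. -1.] F [ 0.1  0.  -0.9] T [ 0.024  0.013 -0.028] w 35.4 q6 -2.07
125 24 [ 468.23415949 -195.2644541 ]
135 32 [ 468.11956494 -194.82615759]
145 28 [ 468.0562837  -194.65606144]
155 33 [ 468.21340957 -194.2401256 ]
165 30 [ 468.6942168  -194.24401427]
```

View pics/hov.png

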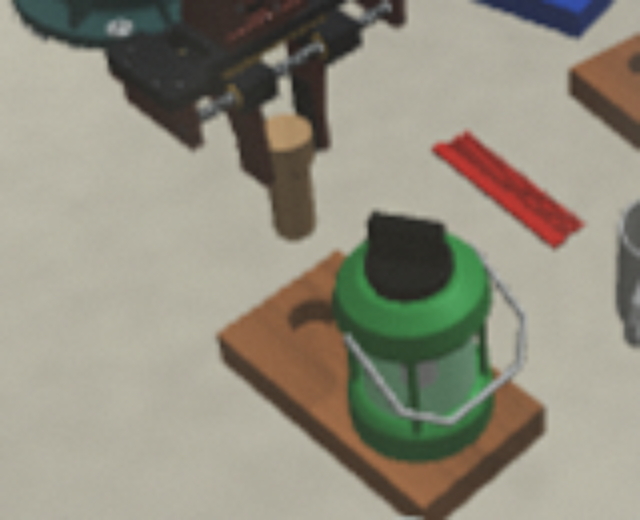

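The peg hangs upright at about (290,180) in the crop. In the scene camera's frame it sits about 1.5 mm too far in +x, so I'll correct that and descend to just inside the hole mouth.

```bash
python3 -m inch '{"xyz":[[0.0015,0,0.02],[0.0015,0,0.05],[0.0015,0,0.07],[0.0015,0,0.082],[0.0015,0,0.086],[0.0015,0,0.088],[0.0015,0,0.09],[0.0015,0,0.092],[0.0015,0,0.093],[0.0015,0,0.093]],"turn":[0,0,0,0,0,0,0,0,0,0],"jaw":[0.35,0.35,0.35,0.35,0.35,0.35,0.35,0.35,0.35,0.35]}' 15 >/dev/null; python3 o.py
python3 -m inch '{"xyz":[[0,0,0.001],[0,0,0.002],[0,0,0.003],[0,0,0.003]],"turn":[0,0,0,0],"jaw":[0.35,0.35,0.35,0.35]}' >/dev/null; python3 o.py
```

```text
t 17.85 p [ 463.5 -193.1   87.9] xang 178.52 zax [ 0. -0. -1.] F [-1.   0.3 -0.8] T [-0.023 -0.05  -0.026] w 35.4 q6 -2.08
t 18.25 p [ 463.2 -193.    84.5] xang 178.52 zax [-0.  0. -1.] F [ 0.2 -0.2  0.1] T [ 0.044  0.074 -0.021] w 35.8 q6 -2.08
```

```bash
python3 -m inch '{"xyz":[[0,0,0.003],[0,0,0.006],[0,0,0.009],[0,0,0.012],[0,0,0.012]],"turn":[0,0,0,0,0],"jaw":[0.35,0.35,0.35,0.35,0.35]}' >/dev/null; python3 o.py
python3 -m inch '{"xyz":[[0,0,0.001],[0,0,0.002],[0,0,0.003],[0,0,0.003]],"turn":[0,0,0,0],"jaw":[0.35,0.35,0.35,0.35]}' >/dev/null; python3 o.py
```

```text
t 18.75 p [ 463.1 -193.    72.2] xang 178.52 zax [-0.001  0.    -1.   ] F [ 0.1 -0.2 -1.2] T [ 0.098 -0.012  0.011] w 35.6 q6 -2.08
t 19.15 p [ 463.3 -193.    69.6] xang 178.52 zax [-0. -0. -1.] F [ 0.6  0.2 -1.2] T [ 0.109 -0.017  0.042] w 36.0 q6 -2.08
```

```bash
for i in 1 ; do python3 -m inch '{"xyz":[[0,0,0.0005],[0,0,0.001],[0,0,0.001]],"turn":[0,0,0],"jaw":[0.35,0.35,0.35]}' >/dev/null; python3 o.py; done
python3 -m inch '{"xyz":[[0,0,0.0005],[0,0,0.001],[0,0,0.001]],"turn":[0,0,0],"jaw":[0.35,0.35,0.35]}' >/dev/null; python3 o.py
```

```text
t 19.45 p [ 463.3 -193.    68.6] xang 178.52 zax [-0. -0. -1.] F [-0.1 -0.5  0. ] T [ 0.092 -0.006  0.005] w 35.6 q6 -2.08
t 19.75 p [ 463.3 -193.    67.6] xang 178.52 zax [-0. -0. -1.] F [ 0.3  1.2 -1.2] T [0.107 0.058 0.051] w 35.6 q6 -2.08
```

```bash
python3 -m inch '{"xyz":[[0,0,0],[0,0,0],[0,0,0],[0,0,0],[0,0,-0.01],[0,0,-0.03],[0,0,-0.06],[0,0,-0.1],[0,0,-0.14],[0,0,-0.17],[0,0,-0.18],[0,0,-0.18],[0.04,0,-0.18],[0.04,0.04,-0.18],[0.04,0.08,-0.18],[0.04,0.12,-0.18],[0.04,0.15,-0.18],[0.04,0.15,-0.18],[0.04,0.15,-0.18],[0.04,0.15,-0.18]],"turn":[0,0,0,0,0,0,0,0,0,0,0,0,0,0,0,0,0,0,0,0],"jaw":[0.45,0.55,0.7,0.7,0.7,0.7,0.7,0.7,0.7,0.7,0.7,0.7,0.7,0.7,0.7,0.7,0.7,0.7,0.7,0.7]}' >/dev/null; python3 o.py
python3 - <<'E'
from plant import vision; from h import *
ims=[]
for c,(a,b,e,f) in(("top",(130,280,180,420)),("scene",(180,310,130,370))):
    d=vision.camera(c); P=cloud(d); ok=d["depth"]>0
    q=P[ok&(np.hypot(P[...,0]-464,P[...,1]+193)<30)&(P[...,2]>80)&(P[...,2]<110)]
    print(c,len(q),np.median(q[:,2]) if len(q) else 0,cv2.minEnclosingCircle(q[:,:2].astype(np.float32)) if len(q) else 0)
    for n,x,y in(("A",576,162),("B",579,-195)):
        q=P[ok&(np.hypot(P[...,0]-x,P[...,1]-y)<40)&(P[...,2]>192)&(P[...,2]<215)]
        if len(q)>5:
            vt=np.linalg.svd(q[:,:2]-q[:,:2].mean(0))[2][0]; print(n,len(q),np.degrees(np.arctan(vt[1]/vt[0])))
    ims.append(cv2.resize(d["frame"][a:b,e:f],None,fx=2,fy=2))
cv2.imwrite("pics/end.png",np.vstack(ims))
E
```

```text
t 21.75 p [426.9 -42.7 246.8] xang 178.5 zax [-0.002 -0.    -1.   ] F [-0.4  0.3 -0.2] T [ 0.018 -0.005 -0.015] w 61.1 q6 -1.81
top 62 92.66347361434998 ((465.35882568359375, -195.203857421875), 17.733970642089844)
A 130 -9.277387606938575
B 137 29.09042023267624
scene 130 89.31158290700381 ((468.15570068359375, -196.25466918945312), 18.718502044677734)
A 69 -8.185305253681983
B 115 28.364387572379226
```

View pics/end.png

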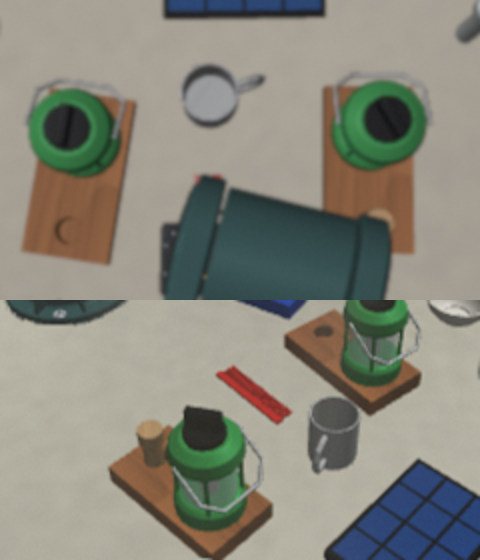

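The peg stands upright in lantern B's hole at (150,440) in the crop. Its head top is at about 91 mm, so the foot is on the hole floor. Both cap angles are as wanted and the robot is clear.

```bash
python3 -c "
from plant import ctrl; print(ctrl.finish_job())"
```

```text
the job is handed in; nothing more can be done
None
```

I tested both caps and handed the job in at about 22 s; no verdict came back. The sound cap (left lantern, seen from the robot) was loaded to about 0.55 N m and sprang back. The loose cap (right lantern) was turned on about 30° and left so, with the tally peg standing fully home in that lantern's dock hole.

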